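Find the full parts tin by feel at the check station

TASK

Push the tin carrier along its rail from the loading station to the next station, so that it sits in that detent and not in the one beyond. Leave it there and heft the three closed tins one at a time, beginning with the tin next to the carrier's upright post and working along the row: lift each at least 4 cm and, before you lift another, set it upright back in the nest it came from. Then hold the heaviest tin upright and still, at least 10 cm above the carrier, with the other two in their nests, and finish while still holding it; do not tip a tin over or disturb the flanged part, the loupe and the binder clip on the desk.

Things in the scene. Friction and masses are not known exactly. Their poses are not given: they have to be found in the camera images.
- slide_unit: fixed aluminium base plate (90 mm in x, 330 mm in y, 6 mm thick) with a steel rail along its own y axis, which carries the tin carrier; origin at the middle of its underside on the desk, z up. The carrier slides along this body's -y. Three small dark blocks 60 mm apart along the -x edge of the base plate mark the stations; a dark pointer hanging from the middle of the carrier's -x edge stands beside the block of the station it is at.
- carrier (a joint): travel of the carrier in m along -y of slide_unit. 0: loading station (start); 0.06: the next station, the check station wanted here; 0.12: the station beyond, at the end of the rail. A spring detent holds the carrier at each: about 6 N of push is needed to leave a station; past the halfway point the spring draws the carrier into the station, and it centres within about 2 mm once let go.
- post_top (a point): centre of the top face of the upright round steel post (20 mm in diameter, standing 52 mm above the carrier's top) at the +y end of the carrier (slide_unit's +y), by which it is pushed or gripped; rides with the carrier. The edge of the nearest tin is 29 mm away. This top face is 98 mm above the desk.
- nest_1 (a point): centre of the floor of the round nest next to the post, 38 mm above the desk. The carrier is a grey plate 80 mm wide in x and 225 mm long in y whose top is 46 mm above the desk; its three nests are round recesses 52 mm in diameter and 8 mm deep, 75 mm apart in a row along y of slide_unit. Rides with the carrier, axes as slide_unit.
- nest_2 (a point): the same for the middle nest, 75 mm to -y of nest_1
- nest_3 (a point): the same for the nest farthest from the post, 75 mm to -y of nest_2
- tin_1: closed round aluminium tin with a knurled screw lid, 46 mm in diameter and 62 mm tall, upright; origin at the centre of its underside, z up. It starts in nest 1, next to the post. All three tins look the same; the contents are shut in and loose by 1 to 3 mm, so a tin may rattle slightly. Two tins hold a few parts and weigh 0.18 to 0.26 kg each with contents, the full one 0.46 to 0.60 kg; which it is changes from start to start. Grasp it by its straight side.
- tin_2: closed round aluminium tin with a knurled screw lid, 46 mm in diameter and 62 mm tall, upright; origin at the centre of its underside, z up. It starts in nest 2, the middle one. All three tins look the same; the contents are shut in and loose by 1 to 3 mm, so a tin may rattle slightly. Two tins hold a few parts and weigh 0.18 to 0.26 kg each with contents, the full one 0.46 to 0.60 kg; which it is changes from start to start. Grasp it by its straight side.
- tin_3: closed round aluminium tin with a knurled screw lid, 46 mm in diameter and 62 mm tall, upright; origin at the centre of its underside, z up. It starts in nest 3, farthest from the post. All three tins look the same; the contents are shut in and loose by 1 to 3 mm, so a tin may rattle slightly. Two tins hold a few parts and weigh 0.18 to 0.26 kg each with contents, the full one 0.46 to 0.60 kg; which it is changes from start to start. Grasp it by its straight side.
- flange_part: bystander: loose turned steel part with a flange, 58 mm in diameter, 30 mm tall; origin under its centre
- loupe: bystander: small black loupe standing on the desk, 35 mm in diameter, 40 mm tall; origin under its centre
- binder_clip: bystander: small black binder clip, 32x27x32 mm; origin under its centre
Mind the look-alikes: they are no part of the job. Leave any yellow look-alike of the tin_2 alone.

How it is judged:
By the outcome, as a careful person would: the job done as asked, in the order asked, and still so for the second after the job is handed in, while the arm keeps its last pose, push and grip.
It also fails if it takes over 72 s, if anything falls off the work surface, if the arm or the gripper's body presses on something with over 40 N, if the wrist force passes 120 N, or if a joint passes its speed limit or range.

ROBOT

A 7-joint arm with a two-finger parallel gripper is mounted at the origin on a cart in front of the work surface, level with it; the furniture and walls round the work are solid. World frame = base frame: x ahead of the robot, y to its left, z up, the work surface at z = 0. Lengths are in m, angles in rad, forces in N, time in s.
With the tool pointing down it reaches from about 0.4 to 0.85 m from the base axis. Payload 10.4 kg.
Tool frame: the origin (TCP) lies on the centre line of the jaws, within the pads' length; the fingertips stand r.tip_extent ahead of it and the grasp point (between the pads) lies 8 mm behind it (r.tip_extent is the distance from the TCP to the fingertips, in m); z points along the fingers, y is the direction in which the jaws open and shut (so a half turn about z gives the same grasp; the last joint's range is limited). The gripper opens to 87 mm and grips with 3 to 60 N. Pads are 19 mm wide; open, the fingers measure 117 mm over their backs; the gripper's body (75 mm by 190 mm) begins 51 mm behind the grasp point.
Start: joints at [-1.159, 0.332, -0.065, 1.46, 0.022, 1.35, -0.088], TCP at [0.263, 0.567, 0.234] pointing down, gripper open.
Joint ranges: [-2.6, 2.6], [-0.5, 2.12], [-1.47, 1.34], [0.16, 2.42], [-1.27, 4.41], [0.06, 2.06], [-2.6, 2.6]. Speed limits (rad/s): [2.22, 2.22, 2.79, 2.79, 3.14, 3.14, 3.14].

INTERFACE

Orientations are given as a unit quaternion [x, y, z, w].
In Python, from bench import r gives the robot as it stands.
- The arm moves only by the shell command python3 -m jog 'ROWS' [FORCE]. ROWS is JSON, a list of rows, each a list of 7 numbers: the shift along the tool's x, y, z in cm, then the turn, a rotation vector about the tool's x, y, z in rad, then the opening, from -1 (shut) to 1 (fully open). In form: [[tx, ty, tz, wx, wy, wz, jaw], ...]. A call has 1 to 20 rows; each row shifts and turns the commanded pose from where the row before left it, along the tool's axes as they then stand; what a row does not reach is not made up. A row lasts 1/8 s, in which the tool goes at most 62.5 mm and 10.7 degrees, less where a joint would pass 70% of its speed; a pose out of reach is approached as far as the arm can. A call with a gripper value outside its range is refused whole. The fingers move at their own pace and stop on an object; FORCE is the grip in N (left out, the last holds). Time passes only in rows, so rows that do not move let the fingers close. It gives the time, the measured TCP pose, the force and the opening at its end, in the units of the state.
- r.read_state(): the state, without advancing time (a new reading comes with each control period).
- r.camera(name): name is "side" or "top"; returns a dict with "frame" (400x640x3 uint8, red, green, blue), "fx", "fy", "cx", "cy" (pixels), "k1" (the pictures are not rectified: a ray, as slopes to the right and down, at radius r is drawn at 1 + k1 r^2 times it, then the intrinsics apply), "camera_from_world" (4x4, takes a point from world to camera coordinates). Camera axes: x right, y down, z forward; pixel columns grow to the right and rows downward; lengths in m; the calibration is good to about 2 mm. A picture is of the moment at which its call begins. There is no depth.
- r.close_job(): hands the job in, once; it reports no verdict.
Trained networks look in a picture, given as the dict that the camera call returned (one of the last four; its "shot" number tells which), for a name from the list of things; names that differ only in an ending like _2 or _b are one class to them, and where a whole thing is asked for, a point or a joint stands for the part that bears it (a point fixed in the world has none). Each returns a list of dicts, best first, with "score" (0 to 1); they miss things now and then, are a little off and sometimes report something else, mostly with a low value. They report only what shows in the picture. A call takes as long as a camera call. They do not tell look-alikes from the thing itself.
- r.search_frame(picture, thing): "rect" ([left, top, right, bottom] in pixels, round what is visible of it).
The state is a dict: "time": time; "joint_positions": joint angles; "joint_vel": joint speeds; "joint_torque": joint torques, N m; "ee_pos": TCP position; "eef_rot": TCP orientation; "ft_force": force on the tool from outside, world axes, zero at the start; "torque": the same for the moment, N m; "width": finger opening in m.
Only numpy, scipy, OpenCV 4.12 (cv2) and the standard library are available. Lean on these libraries where they do the work, as an engineer would, in place of code of your own. Each camera call takes 0.05 s, during which the arm holds its last target.

## Working session

There is one attempt and no reset: what is moved stays moved. The work goes in short steps, Python scripts to look and compute and a shell command to move; the robot and the scene stay as the last step left them, time stands still between calls to the robot, and variables do not carry over. Pictures are saved under pics/ and viewed, and the job is handed in when it is done.

```bash
ls; mkdir -p pics
python3 - <<'E'
from bench import r
import cv2
s=r.read_state()
for k,v in s.items(): print(k,v)
print(r.tip_extent)
for n in("top","side"):
    p=r.camera(n); cv2.imwrite(f"pics/{n}0.png",p["frame"][:,:,::-1])
    print(n,{k:v for k,v in p.items() if k!="frame"})
    for t in("slide_unit","carrier","post_top","tin_1","flange_part","loupe","binder_clip"):
        print(t,[( [round(x) for x in d["rect"]],round(d["score"],2)) for d in r.search_frame(p,t)])
E
```

```text
pics
time 0.0
joint_positions [-1.15858682  0.33285331 -0.06465869  1.46095627  0.02159987  1.3498418
 -0.0884738 ]
joint_vel [-4.43916344e-04  4.63160821e-04  2.36977039e-03 -9.77763106e-04
 -4.15026798e-05 -1.22110626e-03  3.92697615e-04]
joint_torque [ 3.73886223e-04 -6.23253107e+01  2.51035870e-02 -3.89888620e+01
 -6.12143450e-02  3.98853596e-02  6.53914367e-05]
ee_pos [0.26314854 0.5665068  0.23275825]
eef_rot [ 2.15692035e-01  9.76461203e-01 -6.72876669e-04 -1.10073656e-04]
ft_force [ 0.53335303  0.22108731 -0.43469845]
torque [0.02129808 0.00714307 0.06039555]
width 0.08722023521677093
0.011
top {'fx': 439.4140188131926, 'fy': 439.4140188131926, 'cx': 317.69854304849383, 'cy': 196.66505139484997, 'k1': -0.046126602070580724, 'camera_from_world': array([[-1.54153010e-02, -9.99876086e-01, -3.19089861e-03,
         2.21194868e-01],
       [-9.74944862e-01,  1.57390446e-02, -2.21889160e-01,
         5.65448817e-01],
       [ 2.21911887e-01, -3.09537979e-04, -9.75066674e-01,
         9.86500230e-01],
       [ 0.00000000e+00,  0.00000000e+00,  0.00000000e+00,
         1.00000000e+00
[... 616 characters left out ...]
 0.02657000706207875, 'camera_from_world': array([[-0.99931805, -0.02946165,  0.02225845,  0.57032337],
       [-0.03430703,  0.51789821, -0.85475404, -0.02737741],
       [ 0.01365485, -0.85493477, -0.51855577,  1.21187941],
       [ 0.        ,  0.        ,  0.        ,  1.        ]]), 'shot': 2}
slide_unit [([304, 177, 349, 234], 0.67)]
carrier [([306, 185, 343, 231], 0.74)]
post_top [([306, 186, 345, 234], 0.75)]
tin_1 [([365, 194, 380, 221], 0.93), ([313, 191, 328, 216], 0.81), ([323, 167, 341, 188], 0.73), ([367, 185, 382, 196], 0.62), ([307, 180, 344, 233], 0.35)]
flange_part [([263, 167, 282, 183], 0.43)]
loupe [([266, 216, 284, 233], 0.58)]
binder_clip [([341, 293, 357, 301], 0.47)]
```

View pics/top0.png

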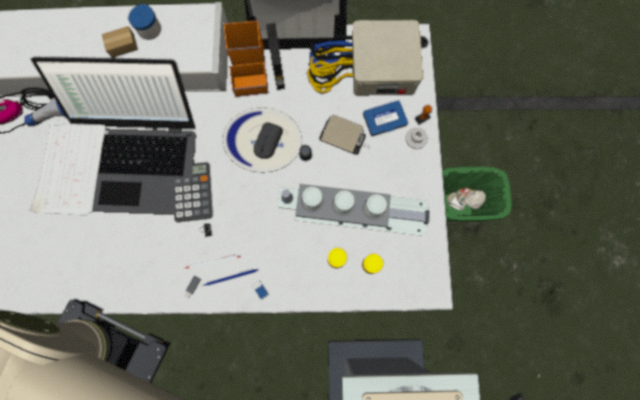

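View pics/side0.png

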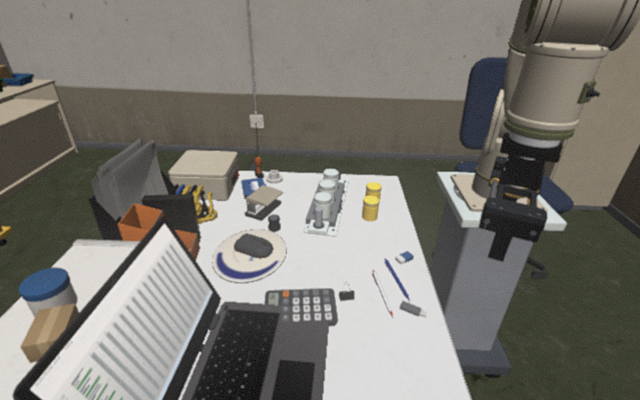

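Run:
```python
import cv2
a=cv2.imread("pics/top0.png")[110:300,240:450];cv2.imwrite("pics/top0c.png",cv2.resize(a,None,fx=3.8,fy=3.1,interpolation=cv2.INTER_CUBIC) if 0 else cv2.resize(a,None,fx=3,fy=3,interpolation=cv2.INTER_CUBIC))
a=cv2.imread("pics/side0.png")[150:310,240:440];cv2.imwrite("pics/side0c.png",cv2.resize(a,None,fx=3.7,fy=3.7,interpolation=cv2.INTER_CUBIC))
```

```text
(no output)
```

View pics/top0c.png

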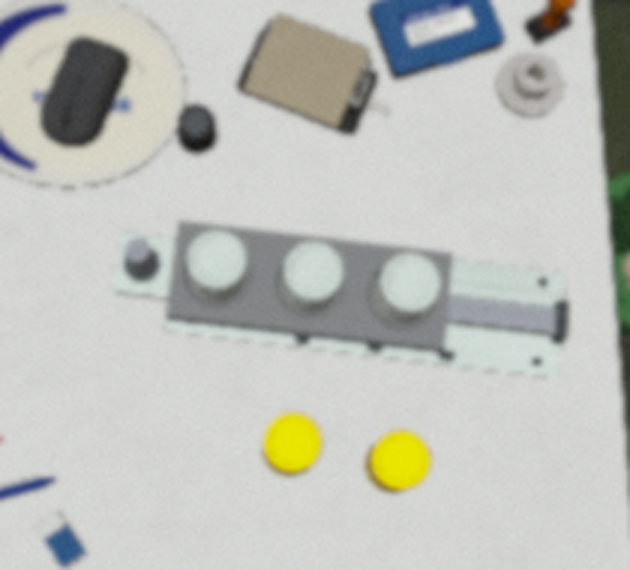

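View pics/side0c.png

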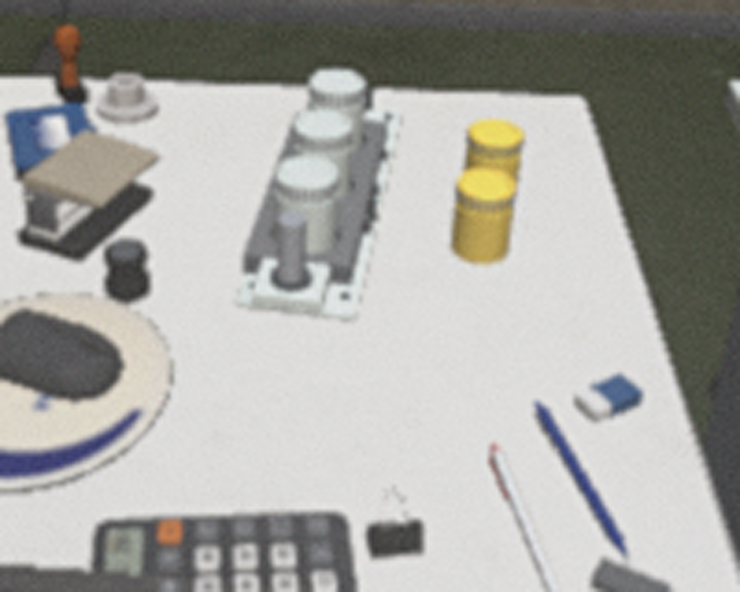

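```bash
cat > h.py <<'E'
import numpy as np,cv2
from scipy.optimize import least_squares
from scipy.spatial.transform import Rotation as R
def proj(p,W):
    c=p["camera_from_world"];q=np.atleast_2d(W)@c[:3,:3].T+c[:3,3]
    s=q[:,:2]/q[:,2:];s=s*(1+p["k1"]*(s**2).sum(1,keepdims=True))
    return s*[p["fx"],p["fy"]]+[p["cx"],p["cy"]]
def back(p,uv,z):
    return least_squares(lambda x:(proj(p,[x[0],x[1],z])[0]-uv),[.6,.1]).x
E
python3 - <<'E'
from h import *
from bench import r
P={n:r.camera(n) for n in("top","side")}
px={"top":[(312.3,196.7),(344.3,200.3),(376.3,204),(285.7,193.7)],"side":[(323,196.5),(327,184.6),(331.1,172.7),(318.6,208.9)]}
zs=[.1,.1,.1,.098]
for n in P:
    print(n,[back(P[n],u,z).round(4).tolist() for u,z in zip(px[n],zs)])
off=np.array([0,-75,-150,52])/1000
def W(x): # x,y nest1, yaw
    d=np.array([-np.sin(x[2]),np.cos(x[2])])
    return np.c_[x[:2]+off[:,None]*d,zs]
f=lambda x:np.concatenate([(proj(P[n],W(x))-px[n]).ravel() for n in P])
s=least_squares(f,[.5,.2,0]);print(s.x,f(s.x).round(1).tolist());print(W(s.x).round(4))
st=r.read_state();print(R.from_quat(st["eef_rot"]).as_matrix().round(3))
for n,b in(("top",[(406,138),(305,153),(208,230)]),("side",[(274,178),(274,225),(347,296)])):
    print(n,[back(P[n],u,.015).round(3).tolist() for u in b])
E
```

```text
top [[0.5608, 0.2247], [0.5511, 0.1512], [0.5412, 0.0779], [0.5693, 0.2862]]
side [[0.5618, 0.2286], [0.5522, 0.1616], [0.5411, 0.0861], [0.5714, 0.2879]]
[ 0.56207669  0.22870053 -0.13989098] [-1.7, -0.5, -1.4, -0.2, -1.0, 0.0, 2.6, -0.0, -0.1, 0.0, 0.2, -1.2, 0.0, -0.9, 0.9, -1.6]
[[0.5621 0.2287 0.1   ]
 [0.5516 0.1544 0.1   ]
 [0.5412 0.0802 0.1   ]
 [0.5693 0.2802 0.098 ]]
[[-0.907  0.421  0.   ]
 [ 0.421  0.907  0.   ]
 [ 0.     0.    -1.   ]]
top [[0.732, -0.019], [0.695, 0.243], [0.5, 0.485]]
side [[0.733, -0.029], [0.694, 0.247], [0.501, 0.501]]
```

Run:
```python
from h import *
from bench import r
P={n:r.camera(n) for n in("top","side")}
px={"top":[(312.3,196.7),(344.3,200.3),(376.3,204),(285.7,193.7)],"side":[(323,196.5),(327,184.6),(331.1,172.7),(318.6,208.9)]}
zs=[.1,.1,.1,.098]
off=np.array([0,-75,-150,62])/1000
def W(x):
    d=np.array([-np.sin(x[2]),np.cos(x[2])])
    return np.c_[x[:2]+off[:,None]*d,zs]
for sel in(["top"],["top","side"]):
    f=lambda x:np.concatenate([(proj(P[n],W(x))-px[n]).ravel() for n in sel])
    s=least_squares(f,[.5,.2,0]);print(s.x,f(s.x).round(1).tolist());print(W(s.x).round(4))
# overlay
for n in P:
    im=cv2.resize(P[n]["frame"][:,:,::-1],None,fx=4,fy=4,interpolation=cv2.INTER_CUBIC)
    w=W(s.x)
    for i in range(4):
        rr=.023 if i<3 else .01
        for z in ((.1,.046) if i<3 else (.098,.046)):
            t=np.linspace(0,2*np.pi,40)
            c=proj(P[n],np.c_[w[i,0]+rr*np.cos(t),w[i,1]+rr*np.sin(t),0*t+z])
            cv2.polylines(im,[((c+.5)*4).astype(np.int32)],True,(0,0,255),1)
    # base plate corners: base origin = nest2 when station? carrier centre start offset +? draw
    c=proj(P[n],w[:3]).mean(0)*4; x0,y0=int(c[0]-320),int(c[1]-200)
    cv2.imwrite(f"pics/ov_{n}.png",im[y0:y0+400,x0:x0+640])
```

```text
[ 0.56104308  0.22538218 -0.13382647] [-0.3, -0.1, 0.1, 0.0, 0.5, 0.1, -0.3, 0.0]
[[0.561  0.2254 0.1   ]
 [0.551  0.1511 0.1   ]
 [0.541  0.0767 0.1   ]
 [0.5693 0.2868 0.098 ]]
[ 0.56166091  0.22612339 -0.13815796] [-0.6, -0.4, -0.3, -0.1, 0.1, 0.1, -0.6, -0.4, 0.1, -0.5, 0.4, -1.6, 0.1, -1.3, 0.5, -0.1]
[[0.5617 0.2261 0.1   ]
 [0.5513 0.1518 0.1   ]
 [0.541  0.0776 0.1   ]
 [0.5702 0.2875 0.098 ]]
```

View pics/ov_top.png

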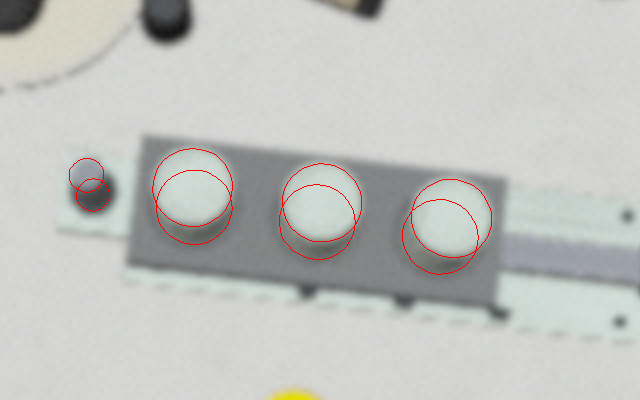

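View pics/ov_side.png

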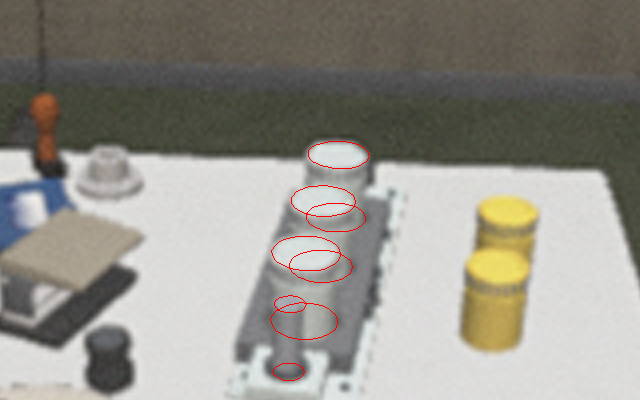

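```bash
python3 -m jog '[[-3.96,-1.24,0,0,0,0,1],[-3.96,-1.24,0,0,0,0,1],[-3.96,-1.24,0,0,0,0,1],[-3.96,-1.24,0,0,0,0,1],[-3.96,-1.24,0,0,0,0,1],[-3.96,-1.24,0,0,0,0,1],[-3.96,-1.24,0,0,0,0,1],[-3.96,-1.24,0,0,0,0,1],[-3.96,-1.24,0,0,0,0,1],[-3.96,-1.24,0,0,0,0,1],[0,0,0,0,0,0.182,1],[0,0,0,0,0,0.182,1],[0,0,0,0,0,0.182,1],[0,0,0,0,0,0.182,1],[0,0,0,0,0,0.182,1],[0,0,0,0,0,0.182,1],[0,0,0,0,0,0.182,1],[0,0,0,0,0,0,1],[0,0,0,0,0,0,1]]' 40
cat >> h.py <<'E'
def rep(target=None,yaw=-0.136):
    from bench import r
    s=r.read_state();M=R.from_quat(s["eef_rot"]).as_matrix();e=np.array(s["ee_pos"])
    sx=np.array([np.cos(yaw),np.sin(yaw),0]);z=np.array([0,0,-1.])
    G=np.c_[np.cross(sx,z),sx,z]
    print("t",round(s["time"],2),"pos",e.round(4),"F",np.round(s["ft_force"],2),"w",round(s["width"],4),"q",np.round(s["joint_positions"],2))
    print("turn (tool rotvec)",R.from_matrix(M.T@G).as_rotvec().round(4))
    if target is not None: print("shift cm now",(M.T@(np.array(target)-e)*100).round(2),"after turn",(G.T@(np.array(target)-e)*100).round(2))
E
python3 -c "
from h import *
rep([.5698,.287,.15])"
```

```text
time: 3.38
ee_pos: [0.5701, 0.2877, 0.2336]
eef_rot: [0.753, 0.658, 0.0, -0.0]
ft_force: [-0.7, -0.1, -0.3]
width: 0.0871
t 3.38 pos [0.5701 0.2877 0.2336] F [-0.69 -0.12 -0.32] w 0.0871 q [-0.8   0.37  0.34  1.44 -0.12  1.35 -0.58]
turn (tool rotvec) [ 0.     -0.0001  0.0023]
shift cm now [-0.08 -0.02  8.36] after turn [-0.07 -0.02  8.36]
```

```bash
python3 -m jog '[[-0.04,0,4,0,0,0,1],[-0.03,0,4,0,0,0,1],[0,0,4,0,0,0,1],[0,0,2.5,0,0,0,1],[0,0,1.4,0,0,0,1],[0,0,0,0,0,0,1]]' 40
python3 - <<'E'
from h import *
rep([.5698,.287,.075])
from bench import r
for n in("top","side"):
    p=r.camera(n);a=p["frame"][150:300,240:440,::-1];cv2.imwrite(f"pics/{n}1.png",cv2.resize(a,None,fx=3,fy=3,interpolation=cv2.INTER_CUBIC))
E
```

```text
time: 4.12
ee_pos: [0.5698, 0.2868, 0.0741]
eef_rot: [0.754, 0.657, -0.001, -0.0]
ft_force: [0.2, -0.3, -0.2]
width: 0.0871
t 4.12 pos [0.5698 0.2868 0.0741] F [ 0.2  -0.28 -0.18] w 0.0871 q [-0.78  0.5   0.31  1.61 -0.17  1.06 -0.55]
turn (tool rotvec) [-0.0009  0.0006 -0.0007]
shift cm now [ 0.02 -0.01 -0.09] after turn [ 0.02 -0.01 -0.09]
```

View pics/side1.png

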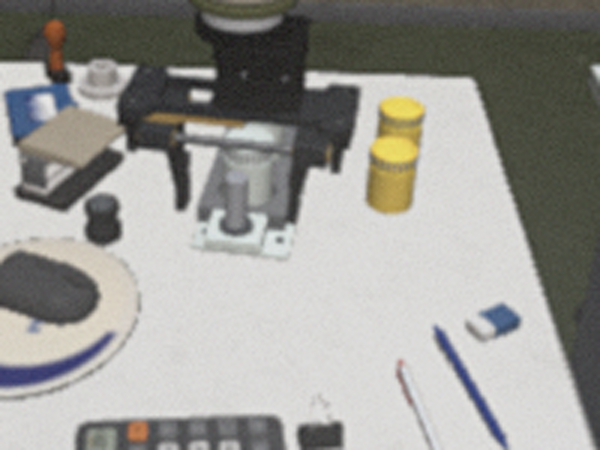

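View pics/top1.png

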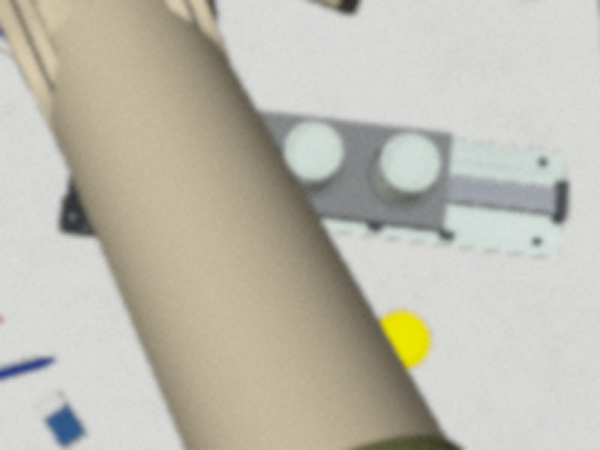

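Run:
```python
from h import *
from bench import r
p=r.camera("side")
print(back(p,(240+182/3,150+207/3),.063),back(p,(240+298/3,150+222/3),.063), (proj(p,[[.62,.28,.063],[.52,.294,.063],[.57,.287,.098]])-[240,150])*3)
f=p["frame"][170:250,270:370,::-1];cv2.imwrite("pics/side1z.png",cv2.resize(f,None,fx=7,fy=7,interpolation=cv2.INTER_CUBIC))
```

```text
[0.61733232 0.2845478 ] [0.51739109 0.30109482] [[179.33633576 203.96223548]
 [294.84123324 217.15749051]
 [237.45880569 176.16844355]]
```

View pics/side1z.png

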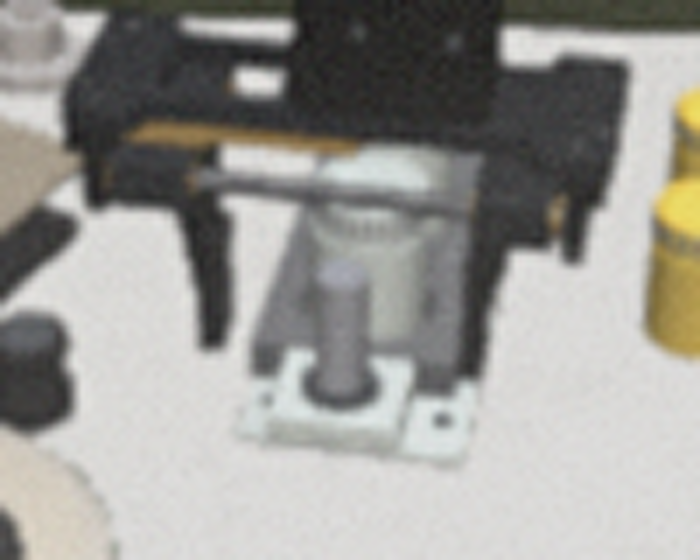

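The side view shows the open fingers either side of the post (full-frame tips about (300,219) and (339,224), post top (319,209)), so the alignment agrees with the calibration. I'm closing on the post.

```bash
python3 -m jog '[[0,0,0,0,0,0,-1],[0,0,0,0,0,0,-1],[0,0,0,0,0,0,-1],[0,0,0,0,0,0,-1],[0,0,0,0,0,0,-1],[0,0,0,0,0,0,-1]]' 30; python3 -c "
from h import *
rep([.5698,.287,.075])"
```

```text
time: 5.03
ee_pos: [0.5701, 0.2869, 0.0745]
eef_rot: [0.754, 0.657, 0.0, -0.0]
ft_force: [-0.5, -0.7, -0.5]
width: 0.0347
t 5.03 pos [0.5701 0.2869 0.0745] F [-0.47 -0.67 -0.47] w 0.0347 q [-0.78  0.5   0.31  1.61 -0.17  1.06 -0.55]
turn (tool rotvec) [-0.    -0.    -0.002]
shift cm now [ 0.   -0.03 -0.05] after turn [ 0.   -0.03 -0.05]
```

```bash
python3 -m jog '[[0,0,0,0,0,0,-1],[0,0,0,0,0,0,-1],[0,0,0,0,0,0,-1],[0,0,0,0,0,0,-1]]' 30; python3 -c "
from h import *
rep([.5698,.287,.075])"
```

```text
time: 5.52
ee_pos: [0.5718, 0.2861, 0.0746]
eef_rot: [0.755, 0.656, 0.001, 0.001]
ft_force: [7.9, -0.2, -5.4]
width: 0.019
t 5.53 pos [0.5718 0.2861 0.0746] F [ 7.93 -0.16 -5.41] w 0.019 q [-0.78  0.5   0.31  1.61 -0.17  1.06 -0.55]
turn (tool rotvec) [ 0.0031 -0.0001 -0.0031]
shift cm now [ 0.06 -0.21 -0.04] after turn [ 0.07 -0.21 -0.04]
```

```bash
python3 -m jog '[[0,0.2,0,0,0,0,-1],[-0.5,0,0,0,0,0,-1],[-0.5,0,0,0,0,0,-1],[-0.5,0,0,0,0,0,-1],[-0.5,0,0,0,0,0,-1],[-0.5,0,0,0,0,0,-1],[-0.5,0,0,0,0,0,-1],[-0.5,0,0,0,0,0,-1],[-0.5,0,0,0,0,0,-1],[-0.5,0,0,0,0,0,-1],[-0.5,0,0,0,0,0,-1],[-0.5,0,0,0,0,0,-1],[-0.5,0,0,0,0,0,-1],[0,0,0,0,0,0,-1],[0,0,0,0,0,0,-1]]' 30
python3 - <<'E'
from h import *
rep([.5698,.287,.075])
from bench import r
p=r.camera("side");f=p["frame"][150:250,260:390,::-1];cv2.imwrite("pics/side2.png",cv2.resize(f,None,fx=6,fy=6,interpolation=cv2.INTER_CUBIC))
E
```

```text
time: 7.4
ee_pos: [0.5638, 0.2277, 0.0746]
eef_rot: [0.754, 0.657, 0.0, -0.0]
ft_force: [-3.1, -0.5, 2.5]
width: 0.0194
t 7.4 pos [0.5638 0.2277 0.0746] F [-3.07 -0.45  2.55] w 0.0194 q [-0.72  0.44  0.33  1.7  -0.16  1.03 -0.47]
turn (tool rotvec) [ 0.0001 -0.0005 -0.0016]
shift cm now [ 5.96 -0.22 -0.04] after turn [ 5.96 -0.21 -0.04]
```

View pics/side2.png

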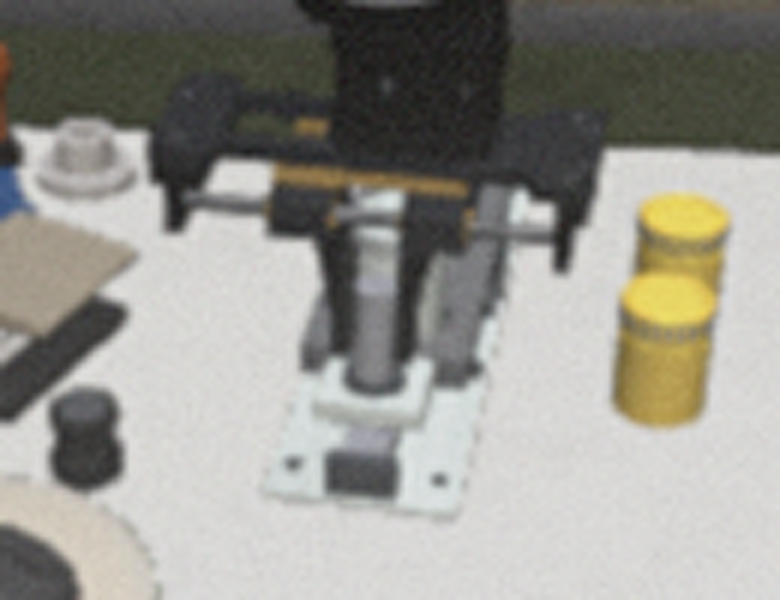

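```bash
python3 -m jog '[[0,0,0,0,0,0,1],[0,0,0,0,0,0,1],[0,0,0,0,0,0,1],[0,0,-2,0,0,0,1],[0,0,-3,0,0,0,1],[0,0,-3,0,0,0,1],[0,0,-2,0,0,0,1],[0,0,0,0,0,0,1],[0,0,0,0,0,0,1]]' 30
python3 - <<'E'
from h import *
rep([.5554,.1663,.075])
from bench import r
for n in("top","side"):
    p=r.camera(n);f=p["frame"][150:250,260:400,::-1];cv2.imwrite(f"pics/{n}3.png",cv2.resize(f,None,fx=5.6,fy=5.6,interpolation=cv2.INTER_CUBIC))
    if n=="side": print(proj(p,[[.5554,.1663,.1],[.5638,.2277,.098]]),(proj(p,[[.5554,.1663,.1],[.5638,.2277,.098]])-[260,150])*5.6)
E
```

```text
time: 8.57
ee_pos: [0.5636, 0.2271, 0.1743]
eef_rot: [0.754, 0.657, -0.0, -0.0]
ft_force: [-0.2, -1.0, -0.8]
width: 0.0866
t 8.57 pos [0.5636 0.2271 0.1743] F [-0.16 -1.05 -0.8 ] w 0.0866 q [-0.74  0.34  0.35  1.61 -0.12  1.22 -0.5 ]
turn (tool rotvec) [-0.0003  0.0001 -0.002 ]
shift cm now [-6.14  0.03  9.93] after turn [-6.14  0.01  9.93]
[[325.83844502 185.36505747]
 [322.23963749 196.94073591]] [[368.69529209 198.04432182]
 [348.54196997 262.86812111]]
```

View pics/side3.png

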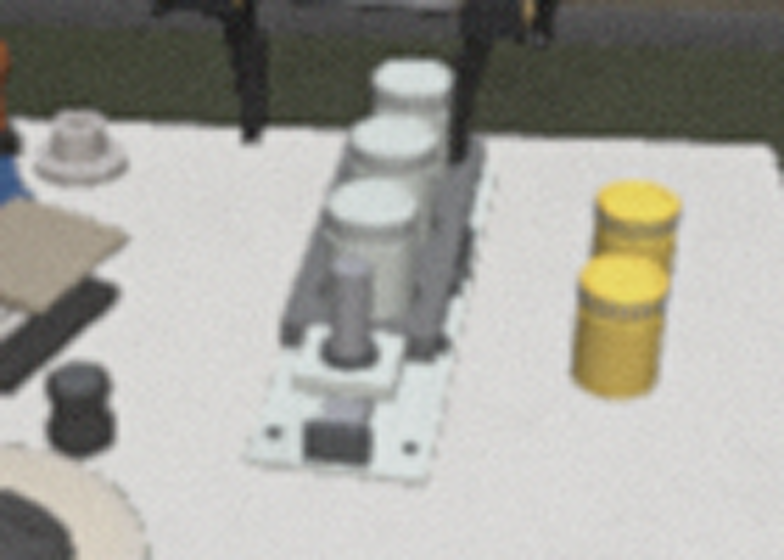

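View pics/top3.png

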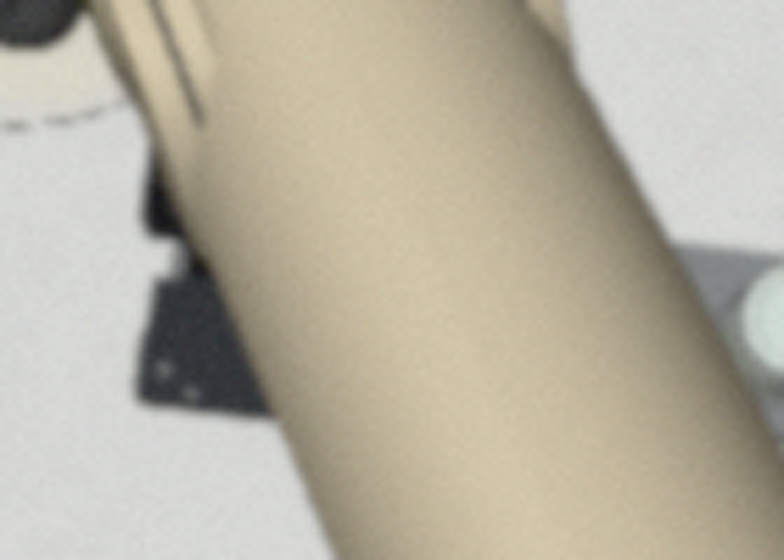

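```bash
python3 -m jog '[[-3.1,0,0,0,0,-0.002,1],[-3.04,0.01,2,0,0,0,1],[0,0,4,0,0,0,1],[0,0,3.5,0,0,0,1],[0,0,1.5,0,0,0,1],[0,0,0,0,0,0,-1],[0,0,0,0,0,0,-1],[0,0,0,0,0,0,-1],[0,0,0,0,0,0,-1],[0,0,0,0,0,0,-1],[0,0,0,0,0,0,-1],[0,0,0,0,0,0,-1]]' 30; python3 -c "
from h import *
rep([.5554,.1663,.064])"
```

```text
time: 10.18
ee_pos: [0.5557, 0.1665, 0.0649]
eef_rot: [0.754, 0.657, 0.0, -0.0]
ft_force: [-1.8, -0.3, 5.6]
width: 0.0458
t 10.18 pos [0.5557 0.1665 0.0649] F [-1.84 -0.29  5.62] w 0.0458 q [-0.66  0.4   0.36  1.78 -0.16  0.99 -0.38]
turn (tool rotvec) [ 0.0003 -0.0004  0.    ]
shift cm now [-0.02 -0.02  0.09] after turn [-0.02 -0.02  0.09]
```

```bash
python3 -m jog '[[0,0,0,0,0,0,-1],[0,0,-0.5,0,0,0,-1],[0,0,-1,0,0,0,-1],[0,0,-1,0,0,0,-1],[0,0,-1.5,0,0,0,-1],[0,0,-1.5,0,0,0,-1],[0,0,-0.5,0,0,0,-1],[0,0,0,0,0,0,-1],[0,0,0,0,0,0,-1],[0,0,0,0,0,0,-1],[0,0,0,0,0,0,-1]]' 30
python3 - <<'E'
from h import *
rep([.5554,.1663,.064])
from bench import r
p=r.camera("side");f=p["frame"][150:250,260:400,::-1];cv2.imwrite("pics/side4.png",cv2.resize(f,None,fx=5.6,fy=5.6,interpolation=cv2.INTER_CUBIC))
a=[]
for i in range(4): r.camera("side"); a.append(r.read_state()); 
print([np.round(s["ft_force"],1).tolist() for s in a],np.round(a[-1]["joint_torque"],2))
E
```

```text
time: 11.55
ee_pos: [0.5554, 0.1663, 0.1242]
eef_rot: [0.754, 0.657, -0.0, -0.0]
ft_force: [0.2, -0.3, -2.1]
width: 0.046
t 11.55 pos [0.5554 0.1663 0.1242] F [ 0.22 -0.33 -2.08] w 0.046 q [-0.68  0.33  0.37  1.74 -0.13  1.1  -0.4 ]
turn (tool rotvec) [-0.0004  0.0002 -0.0001]
shift cm now [-0.    0.01  6.02] after turn [-0.    0.    6.02]
[[-0.1, 0.3, -1.6], [1.0, -0.7, -1.2], [-0.3, 0.2, -1.7], [0.5, -0.2, -2.8]] [ 0.000e+00 -5.578e+01  5.540e+00 -3.635e+01 -6.000e-02  1.000e-02
  0.000e+00]
```

View pics/side4.png

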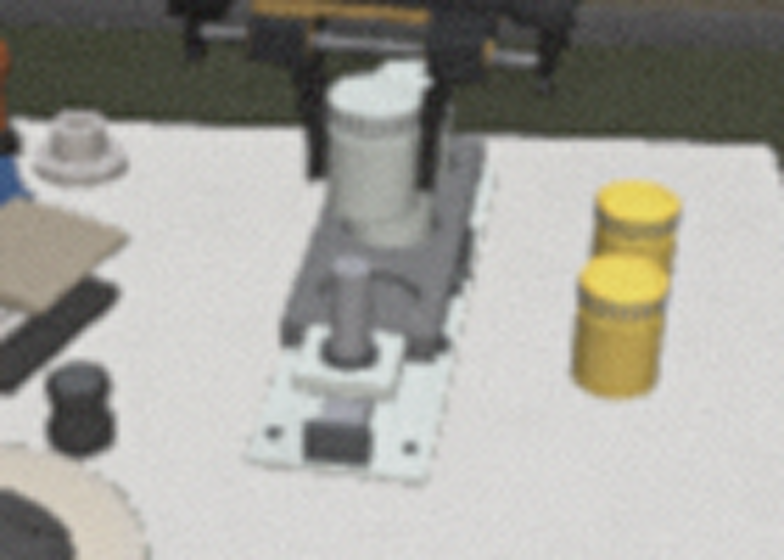

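```bash
python3 -m jog '[[0,0,0.5,0,0,0,-1],[0,0,1.5,0,0,0,-1],[0,0,1.5,0,0,0,-1],[0,0,1.2,0,0,0,-1],[0,0,0.7,0,0,0,-1],[0,0,0.4,0,0,0,-1],[0,0,0.15,0,0,0,-1],[0,0,0,0,0,0,-1],[0,0,0,0,0,0,1],[0,0,0,0,0,0,1],[0,0,0,0,0,0,1],[0,0,0,0,0,0,1],[0,0,0,0,0,0,1]]' 30
python3 - <<'E'
from h import *
rep([.5453,.0920,.064])
from bench import r
p=r.camera("side");f=p["frame"][150:250,260:400,::-1];cv2.imwrite("pics/side5.png",cv2.resize(f,None,fx=5.6,fy=5.6,interpolation=cv2.INTER_CUBIC))
E
```

```text
time: 13.42
ee_pos: [0.5556, 0.1664, 0.0651]
eef_rot: [0.754, 0.657, 0.0, -0.0]
ft_force: [-0.5, -0.1, 0.7]
width: 0.0844
t 13.43 pos [0.5556 0.1664 0.0651] F [-0.54 -0.11  0.71] w 0.0844 q [-0.66  0.4   0.36  1.78 -0.16  0.99 -0.38]
turn (tool rotvec) [ 0.0001 -0.0001 -0.    ]
shift cm now [-7.51 -0.01  0.11] after turn [-7.51 -0.01  0.11]
```

View pics/side5.png

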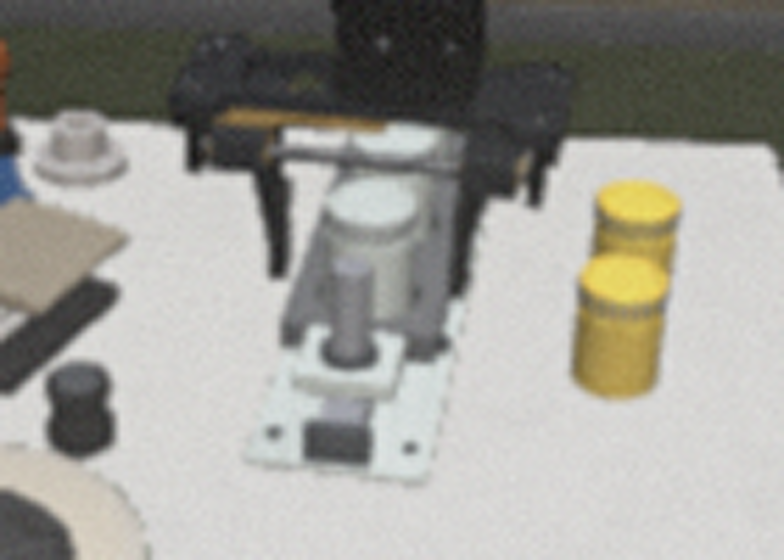

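```bash
python3 -m jog '[[0,0,-3,0,0,0,1],[0,0,-4,0,0,0,1],[-3.75,0,0,0,0,0,1],[-3.76,-0.01,0,0,0,0,1],[0,0,0,0,0,0,1],[0,0,3.5,0,0,0,1],[0,0,2.6,0,0,0,1],[0,0,1,0,0,0,1],[0,0,0,0,0,0,-1],[0,0,0,0,0,0,-1],[0,0,0,0,0,0,-1],[0,0,0,0,0,0,-1],[0,0,0,0,0,0,-1],[0,0,0,0,0,0,-1],[0,0,0,0,0,0,-1],[0,0,0,0,0,0,-1]]' 30; python3 -c "
from h import *
rep([.5453,.0920,.064])"
```

```text
time: 15.48
ee_pos: [0.5454, 0.0921, 0.0643]
eef_rot: [0.754, 0.657, 0.0, -0.0]
ft_force: [-1.3, -0.1, 5.3]
width: 0.0461
t 15.47 pos [0.5454 0.0921 0.0643] F [-1.29 -0.07  5.32] w 0.0461 q [-0.59  0.35  0.4   1.86 -0.16  0.97 -0.26]
turn (tool rotvec) [ 0.0003 -0.0003  0.    ]
shift cm now [-0.01 -0.01  0.03] after turn [-0.01 -0.01  0.03]
```

```bash
python3 -m jog '[[0,0,-0.5,0,0,0,-1],[0,0,-1,0,0,0,-1],[0,0,-1,0,0,0,-1],[0,0,-1.5,0,0,0,-1],[0,0,-1.5,0,0,0,-1],[0,0,-0.5,0,0,0,-1],[0,0,0,0,0,0,-1],[0,0,0,0,0,0,-1],[0,0,0,0,0,0,-1],[0,0,0,0,0,0,-1]]' 30
python3 - <<'E'
from h import *
rep([.5453,.0920,.064])
from bench import r
p=r.camera("side");f=p["frame"][150:250,260:400,::-1];cv2.imwrite("pics/side6.png",cv2.resize(f,None,fx=5.6,fy=5.6,interpolation=cv2.INTER_CUBIC))
a=[]
for i in range(4): r.camera("side"); a.append(r.read_state()); 
print([np.round(s["ft_force"],1).tolist() for s in a],np.round(a[-1]["joint_torque"],2))
E
```

```text
time: 16.73
ee_pos: [0.5451, 0.0919, 0.1237]
eef_rot: [0.754, 0.657, -0.0, -0.0]
ft_force: [0.7, -0.2, -2.6]
width: 0.046
t 16.73 pos [0.5451 0.0919 0.1237] F [ 0.65 -0.24 -2.57] w 0.046 q [-0.61  0.27  0.41  1.81 -0.12  1.09 -0.29]
turn (tool rotvec) [-0.0005  0.0002  0.    ]
shift cm now [0.01 0.02 5.97] after turn [0.01 0.02 5.97]
[[0.4, 0.3, -1.7], [0.4, 0.0, -1.8], [-0.0, -0.9, -3.3], [-0.3, -0.0, -2.4]] [-0.000e+00 -5.104e+01  4.970e+00 -3.616e+01 -6.000e-02  2.000e-02
  0.000e+00]
```

View pics/side6.png

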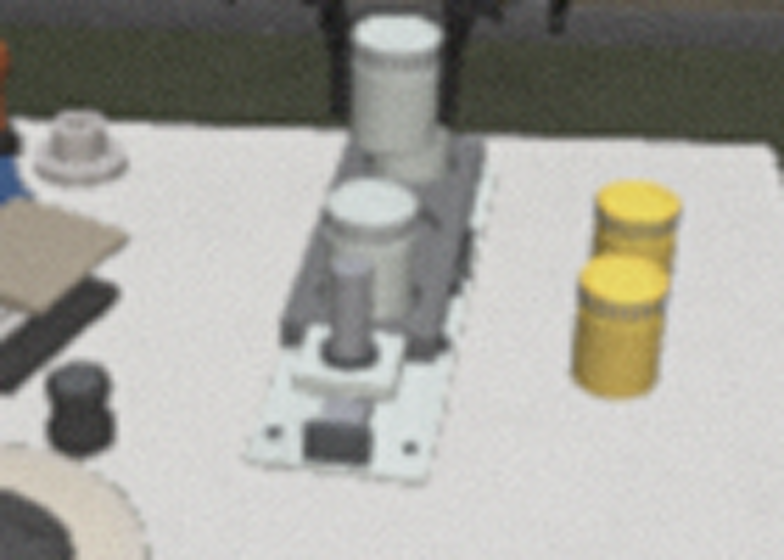

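Tin 2 hangs upright (lid near (397,35) in the crop) and is also light at about 2.3 N. I'm putting it back.

```bash
python3 -m jog '[[0,0,0.5,0,0,0,-1],[0,0,1.5,0,0,0,-1],[0,0,1.5,0,0,0,-1],[0,0,1.2,0,0,0,-1],[0,0,0.7,0,0,0,-1],[0,0,0.4,0,0,0,-1],[0,0,0.15,0,0,0,-1],[0,0,0,0,0,0,-1],[0,0,0,0,0,0,1],[0,0,0,0,0,0,1],[0,0,0,0,0,0,1],[0,0,0,0,0,0,1],[0,0,0,0,0,0,1]]' 30
python3 - <<'E'
from h import *
rep([.5351,.0176,.064])
from bench import r
p=r.camera("side");f=p["frame"][150:250,260:400,::-1];cv2.imwrite("pics/side7.png",cv2.resize(f,None,fx=5.6,fy=5.6,interpolation=cv2.INTER_CUBIC))
E
```

```text
time: 18.6
ee_pos: [0.5453, 0.092, 0.0646]
eef_rot: [0.754, 0.657, 0.0, -0.0]
ft_force: [-0.4, 0.3, 0.8]
width: 0.084
t 18.6 pos [0.5453 0.092  0.0646] F [-0.4   0.28  0.82] w 0.084 q [-0.59  0.35  0.4   1.86 -0.16  0.97 -0.26]
turn (tool rotvec) [ 0.0001 -0.0001  0.    ]
shift cm now [-7.51  0.    0.06] after turn [-7.51  0.    0.06]
```

View pics/side7.png

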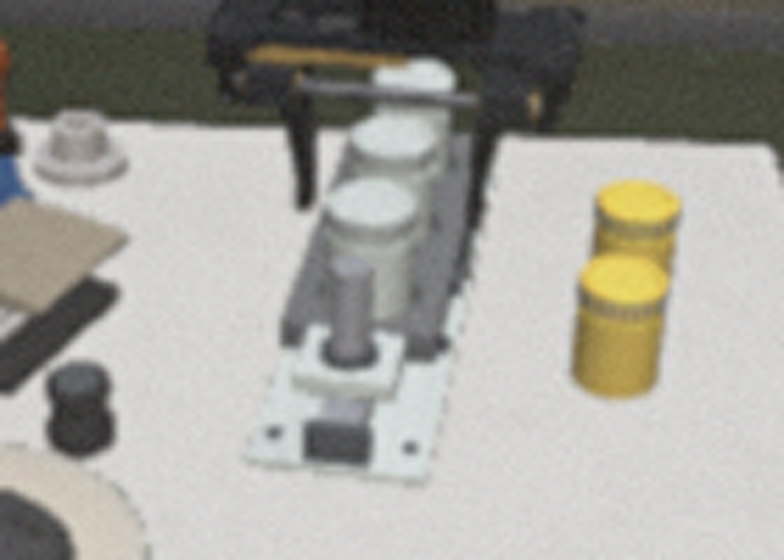

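```bash
python3 -m jog '[[0,0,-3,0,0,0,1],[0,0,-4,0,0,0,1],[-3.75,0,0,0,0,0,1],[-3.76,0,0,0,0,0,1],[0,0,0,0,0,0,1],[0,0,3.5,0,0,0,1],[0,0,2.5,0,0,0,1],[0,0,1,0,0,0,1],[0,0,0,0,0,0,-1],[0,0,0,0,0,0,-1],[0,0,0,0,0,0,-1],[0,0,0,0,0,0,-1],[0,0,0,0,0,0,-1],[0,0,0,0,0,0,-1],[0,0,0,0,0,0,-1],[0,0,0,0,0,0,-1]]' 35; python3 -c "
from h import *
rep([.5351,.0176,.064])"
```

```text
time: 20.65
ee_pos: [0.5351, 0.0176, 0.0648]
eef_rot: [0.754, 0.657, 0.0, -0.0]
ft_force: [-1.9, 0.1, 5.4]
width: 0.0459
t 20.65 pos [0.5351 0.0176 0.0648] F [-1.93  0.14  5.43] w 0.0459 q [-0.5   0.32  0.44  1.9  -0.16  0.96 -0.12]
turn (tool rotvec) [-0.0001 -0.0003  0.    ]
shift cm now [-0.    0.    0.08] after turn [-0.    0.    0.08]
```

```bash
python3 -m jog '[[0,0,0,0,0,0,-1],[0,0,-0.5,0,0,0,-1],[0,0,-1,0,0,0,-1],[0,0,-1,0,0,0,-1],[0,0,-1.5,0,0,0,-1],[0,0,-1.5,0,0,0,-1],[0,0,-0.5,0,0,0,-1],[0,0,0,0,0,0,-1],[0,0,0,0,0,0,-1],[0,0,0,0,0,0,-1],[0,0,0,0,0,0,-1]]' 35
python3 - <<'E'
from h import *
rep([.5351,.0176,.064])
from bench import r
p=r.camera("side");f=p["frame"][130:230,260:400,::-1];cv2.imwrite("pics/side8.png",cv2.resize(f,None,fx=5.6,fy=5.6,interpolation=cv2.INTER_CUBIC))
a=[]
for i in range(4): r.camera("side"); a.append(r.read_state()); 
print([np.round(s["ft_force"],1).tolist() for s in a],np.round(a[-1]["joint_torque"],2))
E
```

```text
time: 22.02
ee_pos: [0.5349, 0.0175, 0.1242]
eef_rot: [0.754, 0.657, -0.0, -0.0]
ft_force: [0.5, 1.0, -6.2]
width: 0.0458
t 22.02 pos [0.5349 0.0175 0.1242] F [ 0.52  0.96 -6.17] w 0.0458 q [-0.52  0.24  0.46  1.85 -0.12  1.08 -0.15]
turn (tool rotvec) [-0.0005  0.0002 -0.    ]
shift cm now [0.01 0.02 6.02] after turn [0.01 0.02 6.02]
[[0.1, -0.4, -5.4], [0.9, -0.5, -6.1], [1.0, 0.7, -5.2], [0.9, 0.7, -6.2]] [ 0.000e+00 -4.889e+01  4.820e+00 -3.737e+01 -5.000e-02  3.000e-02
  0.000e+00]
```

View pics/side8.png

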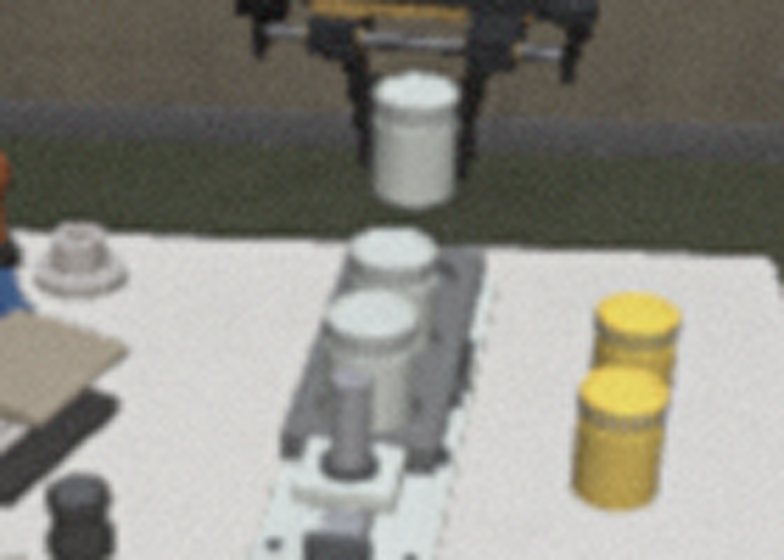

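Tin 3 is the heavy one, about 5.6 N against 2 N for the others. The hefting asks for each tin to go back in its nest, so I'll set it down and release it before the final lift.

```bash
python3 -m jog '[[0,0,0.5,0,0,0,-1],[0,0,1.5,0,0,0,-1],[0,0,1.5,0,0,0,-1],[0,0,1.2,0,0,0,-1],[0,0,0.7,0,0,0,-1],[0,0,0.4,0,0,0,-1],[0,0,0.17,0,0,0,-1],[0,0,0,0,0,0,-1],[0,0,0,0,0,0,0.6],[0,0,0,0,0,0,0.6],[0,0,0,0,0,0,0.6],[0,0,0,0,0,0,0.6]]' 35
python3 - <<'E'
from h import *
rep([.5351,.0176,.064])
from bench import r
p=r.camera("side");f=p["frame"][150:250,260:400,::-1];cv2.imwrite("pics/side9.png",cv2.resize(f,None,fx=5.6,fy=5.6,interpolation=cv2.INTER_CUBIC))
E
```

```text
time: 23.78
ee_pos: [0.5352, 0.0176, 0.065]
eef_rot: [0.754, 0.657, 0.0, 0.0]
ft_force: [0.0, 0.2, 0.6]
width: 0.0684
t 23.77 pos [0.5352 0.0176 0.065 ] F [0.   0.19 0.6 ] w 0.0684 q [-0.5   0.32  0.44  1.9  -0.16  0.96 -0.12]
turn (tool rotvec) [ 0.0004 -0.0003 -0.    ]
shift cm now [-0.   -0.01  0.1 ] after turn [-0.   -0.01  0.1 ]
```

View pics/side9.png

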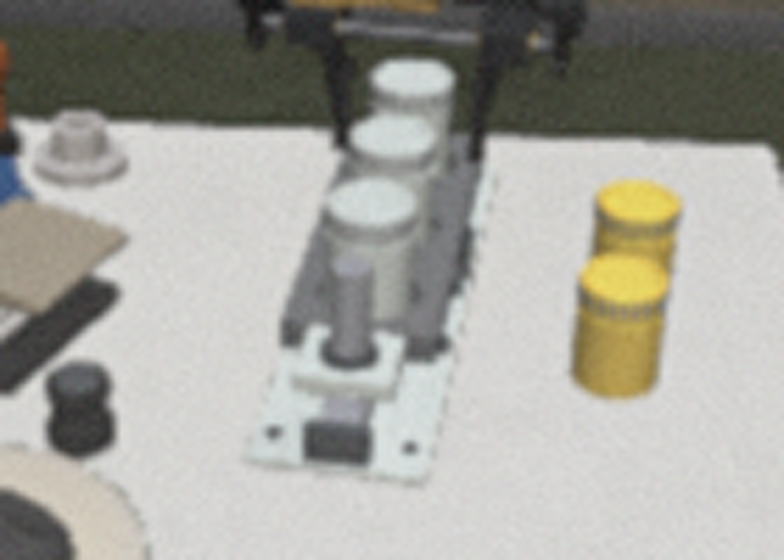

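All three tins are seated, with the lids at (372,203), (393,137) and (412,78) in the crop. I'm regripping tin 3 and lifting it 14 cm.

```bash
python3 -m jog '[[0,0,0,0,0,0,-1],[0,0,0,0,0,0,-1],[0,0,0,0,0,0,-1],[0,0,0,0,0,0,-1],[0,0,0,0,0,0,-1],[0,0,0,0,0,0,-1],[0,0,-0.5,0,0,0,-1],[0,0,-1,0,0,0,-1],[0,0,-1.5,0,0,0,-1],[0,0,-2,0,0,0,-1],[0,0,-2.5,0,0,0,-1],[0,0,-2.5,0,0,0,-1],[0,0,-2,0,0,0,-1],[0,0,-1.5,0,0,0,-1],[0,0,-0.5,0,0,0,-1],[0,0,0,0,0,0,-1],[0,0,0,0,0,0,-1],[0,0,0,0,0,0,-1],[0,0,0,0,0,0,-1],[0,0,0,0,0,0,-1]]' 35
python3 - <<'E'
from h import *
rep()
from bench import r
for n in("top","side"):
    p=r.camera(n);f=p["frame"][100:300,220:450,::-1];cv2.imwrite(f"pics/{n}10.png",cv2.resize(f,None,fx=3,fy=3,interpolation=cv2.INTER_CUBIC))
E
```

```text
time: 26.32
ee_pos: [0.535, 0.0175, 0.2047]
eef_rot: [0.754, 0.657, -0.0, -0.0]
ft_force: [0.3, -0.0, -5.5]
width: 0.0462
t 26.32 pos [0.535  0.0175 0.2047] F [ 0.26 -0.02 -5.47] w 0.0462 q [-0.54  0.15  0.47  1.76 -0.07  1.24 -0.19]
turn (tool rotvec) [-0.0002  0.     -0.0001]
```

View pics/side10.png

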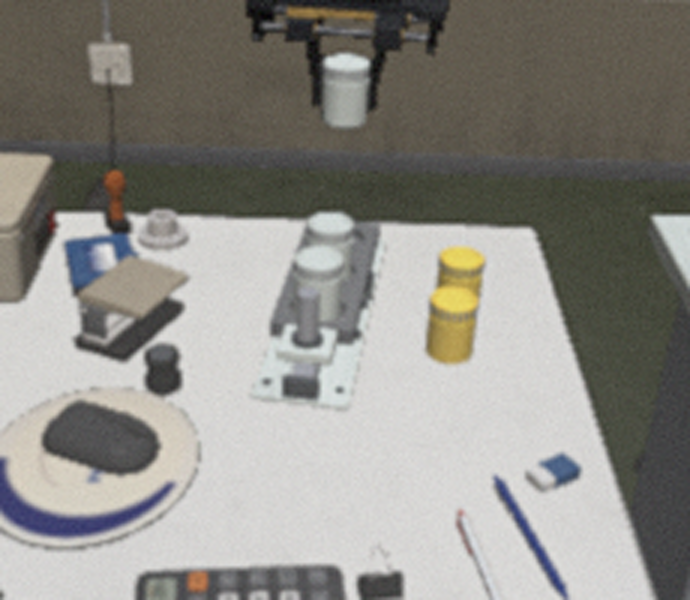

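View pics/top10.png

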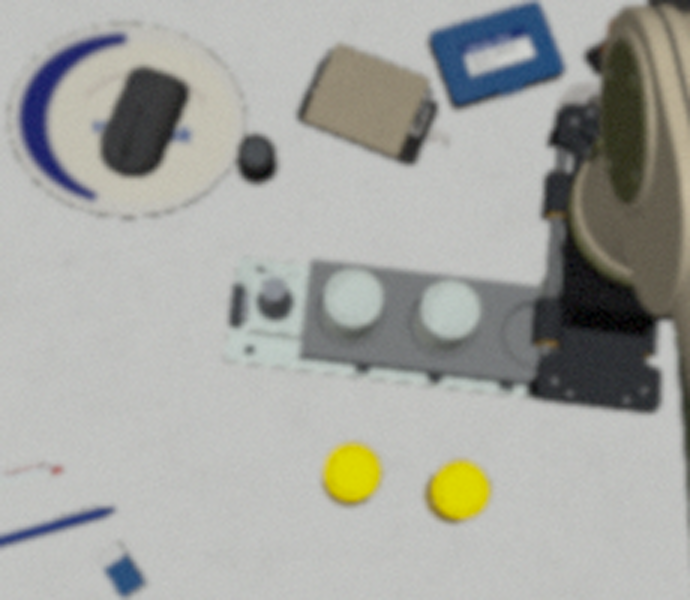

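Run:
```python
from h import *
from bench import r
p=r.camera("top"); a=back(p,(285.7,193.7),.098);b=back(p,(310.7,196.7),.098);print(np.hypot(*(a-b)))
s=r.read_state();print(s["time"],np.abs(s["joint_vel"]).max(),s["width"])
print(r.close_job())
```

```text
0.05836062095120663
26.475 0.0017221730670765498 0.04593379357100062
the job is handed in; nothing more can be done
None
```

I handed the job in at 26.5 s with the carrier at the check station and tin 3, the heaviest, held above it. The close-out call gives no verdict.

- **Carrier:** I gripped the post and slid the carrier one station. The gripper moved 59.6 mm, and the top picture gave 58 mm of post travel. That is within my pixel-reading error of the 60 mm station and far from the 120 mm one.
- **Hefting:** I lifted tins 1, 2 and 3 in that order by 6 cm each and set each upright back in its own nest before lifting another. The weights were about 0.2 kg for tins 1 and 2 and about 0.55 kg for tin 3.
- **Final hold:** I released tin 3 in its nest, gripped it again and raised it 14 cm. Its underside is about 13 cm above the carrier top, and the last readings showed the arm still and the grip steady at 46 mm.
- **Last pictures:** Tins 1 and 2 are in nests 1 and 2, and tin 3 is upright in the jaws. The loupe, the binder clip and the yellow tins look unmoved. The flanged part is clear in the last side view but partly hidden by the arm in the last top view.
- **Disagreement:** The two cameras differed by a few millimetres at first on the carrier. Closing on the post put it 2 mm further in x than the pictures had, and I corrected for that.

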